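Test the brake lever of a records trolley's push handle

ROBOT

A 7-joint arm with a two-finger parallel gripper is mounted at the origin on the work surface. World frame = base frame: x ahead of the robot, y to its left, z up, the work surface at z = 0. Lengths are in m, angles in rad, forces in N, time in s.
With the tool pointing down it reaches from about 0.35 to 0.9 m from the base axis. Payload 19.9 kg.
Tool frame: the origin (TCP) lies at the very end of the fingers, on their centre line; the grasp point (between the pads) lies 19 mm behind it; z points along the fingers, y is the line along which they close (so a half turn about z gives the same grasp; the last joint's range is limited). The gripper opens to 85 mm and grips with 20 to 120 N. Pads are 22 mm wide; open, the fingers measure 114 mm over their backs; the gripper's body (76 mm by 85 mm) begins 54 mm behind the grasp point. The pads swing forward as they close: fully open they stand 13 mm farther back than shut.
Start: joints at [-1.389, 0.417, -0.01, 1.614, 0.005, 1.111, -0.053], TCP at [0.138, 0.61, 0.231] pointing down, gripper open.
Joint ranges: [-2.81, 2.81], [-0.39, 2.02], [-1.27, 1.25], [0.06, 2.57], [-1.19, 4.33], [0.19, 2], [-2.82, 2.82]. Speed limits (rad/s): [1.89, 1.89, 2.39, 2.39, 3.01, 3.01, 3.01].

INTERFACE

Orientations are given as a unit quaternion [x, y, z, w].
In Python, from rig import robot gives the robot as it stands.
- The arm moves only by the tool drive_tool, never from a script. Its arguments are lists of equal length, an entry for each row: "xyz": the shift along the tool's x, y, z in mm, a list of three; "rotation": the turn, a rotation vector about the tool's x, y, z in degrees, a list of three; "fingers": the finger opening in mm, from 0 to 85.4. In form: {"xyz": [[x, y, z], ...], "rotation": [[wx, wy, wz], ...], "fingers": [fingers, ...]}. A call has 1 to 8 rows; each row shifts and turns the commanded pose from where the row before left it, along the tool's axes as they then stand; what a row does not reach is not made up. A row lasts 1/12 s, in which the tool goes at most 41.7 mm and 7.16 degrees, less where a joint would pass 70% of its speed; a pose out of reach is approached as far as the arm can. A call with a gripper value outside its range is refused whole. The fingers move at their own pace and stop on an object; "grip_force" is the grip in N (left out, the last holds). Time passes only in rows, so rows that do not move let the fingers close. It gives the time, the measured TCP pose, the force, the opening and the grip force at its end, in the units of the state.
- robot.read_state(): the state, without advancing time (a new reading comes with each control period).
- robot.capture(name): name is "side" or "top" or "wrist"; returns (picture, depth): 384x512x3 uint8, red, green, blue; 384x512 float32, m along the optical axis (not along the pixel's ray), 0 where there is no reading.
- robot.camera_info(name): a dict with "fov_y" (degrees; the focal length in pixels is half the picture's height over the tangent of half this angle, whatever the lens; pixels are square), "cx", "cy" (the principal point, pixels), "D" ([k1, k2, p1, p2, k3] as OpenCV has them; the pictures are not rectified), "R" (3x3) and "t" (3): a world point X has camera coordinates R X + t; the wrist camera has in their place "tool_from_camera" (4x4, takes a point from camera to tool coordinates, whose origin is the TCP and whose axes are the flange's). Camera axes: x right, y down, z forward; pixel columns grow to the right and rows downward; lengths in m; the calibration is good to about 2 mm. A picture is of the moment at which its call begins: read the wrist's pose just before it. camera_info takes no time and is no camera call.
- robot.hand_in(): hands the job in; it is judged then, once.
The state is a dict: "time": time; "q": joint angles; "dq": joint speeds; "joint_efforts": joint torques, N m; "tool_pos": TCP position; "tool_rot": TCP orientation; "ft_force": force on the tool from outside, world axes, zero at the start; "ft_torque": the same for the moment, N m; "opening": finger opening in m; "finger_force": force on a finger pad.
Only numpy, scipy, OpenCV 4.12 (cv2) and the standard library are available. Lean on these libraries where they do the work, as an engineer would, in place of code of your own. Each camera call takes 0.05 s, during which the arm holds its last target. There are 200 camera calls.

TASK

Test the brake of the trolley handle on the desk with the outside of your fingers only: push the red lever in towards the bar until it stops (it stops short of the bar), keep it there a moment, then let it spring right back out. Then push it in to its stop a second time and finish still holding it in, so that a colleague can measure the gap. Press firmly but do not force it past the stop, do not pinch or hook the lever or touch the bar behind it, and leave the things lying around where they are.

Things in the scene. Friction and masses are not known exactly. Their poses are not given: they have to be found in the camera images.
- handle: Trolley push handle fixed to the desk: grey plate 100 x 280 x 12 mm, two uprights (22 mm thick) at y = +/-115 mm, a bar across them 130 mm up. Origin: centre of the plate's underside; z up, y along the bar, x from the lever side towards the bar. Place and yaw vary. Lever pivot (upright axis): x = -45, y = 80 mm; beside it, at y = 63 to 97 mm, a dark clamp up to 155 mm high.
- push_bar (a point): The bar with its black rubber grip, 28 mm thick over the grip, about 260 mm long along y. The point is its middle, 130 mm above the desk. Not to be touched.
- brake_lever (a joint): Lever angle about its upright pivot, rad: 0 at rest (sprung out), growing as it is pushed towards the bar, 0.35 at its solid stop. There it is parallel to the bar with a gap of about 25 mm left. At 110 mm from the pivot the travel is 38 mm and the spring pushes back with 3 N at rest, 8 N at the stop; it returns by itself when let go.
- lever_pivot (a point): Red lever blade: 24 mm high (118 to 142 mm above the desk), 12 mm thick, ends 159 mm from the pivot. Its back, facing the bar, has a black strip, not to be touched. The point is on the pivot axis at mid height (130 mm up) and turns with the lever; x points to the bar, y from free end to pivot (it lies along -y), z up. Yaw against handle: -0.35 rad at rest, 0 at the stop.
- lever_press (a point): The point to press, at mid height of the lever's front face (the side away from the bar), 110 mm from the pivot; in the frame of lever_pivot at x = -6, y = -110, z = 0 mm, with the same axes: push along its +x.
- spanner: Loose spanner, 160 mm long, lying on the desk behind the bar. Leave it.
- tape_roll: Mint green roll of tape lying flat, 84 mm across, 30 mm high, beside the handle. Leave it.
- stamp: Wooden rubber stamp standing upright, 38 mm across, 70 mm high, beside the handle. Leave it.
- stapler: Blue and black stapler, 130 x 34 x 44 mm. Leave it.
- pink_ledger: Pink ledger lying flat, 250 x 200 x 35 mm. Leave it.
- green_register: Green register lying flat, 240 x 190 x 45 mm. Leave it.
- pen_cup: Blue cup, 72 mm across, 90 mm high. Leave it.

How it is judged:
On the way, in this order (a step that is already met when the one before it is completed fails the run):
1. the lever is pushed in to its stop by the fingers from its front side and kept there a moment (value of joint brake_lever above 0.32 rad and x of the grasp point in the frame of lever_press below 0 m and contact force between the fingers and brake_lever above 2.5 N), for 0.3 s.
2. the lever is let go and springs right back out (value of joint brake_lever below 0.04 rad and contact force between the fingers and brake_lever below 0.5 N), for 0.1 s.
3. the lever is pushed in to its stop a second time (all of step 1), for 0.3 s.
At the end, for the whole second after the job is handed in: The fingers hold the lever in at its stop (joint above 0.32 of 0.35 rad) from its front side (grasp point in front of the front face), pressing with more than 2.5 N and less than 40 N, at rest (all of step 3 and contact force between the fingers and brake_lever below 40 N and velocity of joint brake_lever below 0.05 rad/s); the arm keeps its last pose, push and grip.
It fails at once if the lever is forced: pressed with more than 45 N (contact force between the fingers and brake_lever above 45 N).
It fails at once if the fingers touch the lever's back (pinched or hooked) (contact force between the fingers and brake_lever_c0 above 1 N).
It fails at once if the bar is touched (contact force between any of the fingers, the arm and handle_c0 above 1 N or contact force between any of the fingers, the arm and handle_c1 above 1 N or contact force between any of the fingers, the arm and handle_c2 above 1 N or contact force between any of the fingers, the arm and handle_c3 above 1 N).
It fails at once if a thing lying around is moved by more than 20 mm or lifted (distance of any of spanner, tape_roll, stamp, stapler, pink_ledger, green_register, pen_cup from where it was at the start of the episode above 0.02 m).
It also fails if it takes over 38 s, if anything falls off the work surface, if the arm or the gripper's body presses on something with over 40 N, if the wrist force passes 120 N, or if a joint passes its speed limit or range.

## Working session

There is one attempt and no reset: what is moved stays moved. The work goes in short steps, Python scripts to look and compute and a tool call to move; the robot and the scene stay as the last step left them, time stands still between calls to the robot, and variables do not carry over. Pictures are saved under pics/ and viewed, at most 10 in all, crops included, and the job is handed in when it is done.

Besides the shell and the picture viewer there is one more tool, called after ">>>" by a JSON object that holds its "name" and its "arguments". drive_tool: Moves the arm, as the interface text tells. Its arguments: {"type":"object","properties":{"xyz":{"type":"array"},"rotation":{"type":"array"},"fingers":{"type":"array"},"grip_force":{"type":"number"}},"required":["xyz","rotation","fingers"]}

```bash
mkdir -p pics; cat > h.py <<'E'
import numpy as np,cv2
from rig import robot
def cam(n):
    i=robot.camera_info(n); f=192/np.tan(np.radians(i["fov_y"])/2)
    K=np.array([[f,0,i["cx"]],[0,f,i["cy"]],[0,0,1]]); return i,K,np.array(i["D"],float)
def ray(n,px):
    i,K,D=cam(n); u=cv2.undistortPoints(np.array(px,float).reshape(-1,1,2),K,D).reshape(-1,2)
    R=np.array(i["R"]);t=np.array(i["t"]); return -R.T@t, np.c_[u,np.ones(len(u))]@R
def plane(n,px,z):
    o,d=ray(n,px); return o+d*((z-o[2])/d[:,2])[:,None]
def cloud(n,dep,mask):
    v,u=np.nonzero(mask&(dep>0)); o,d=ray(n,np.c_[u,v]); return o+d*dep[v,u][:,None]
E
python3 - <<'E'
from h import *
s=robot.read_state();print({k:np.round(v,3) for k,v in s.items()})
ims=[]
for n in("top","side"):
    p,d=robot.capture(n);np.savez(f"{n}.npz",p=p,d=d)
    cv2.imwrite(f"pics/{n}0.png",p[:,:,::-1])
    i,_,_=cam(n);print(n,-np.array(i["R"]).T@i["t"],i["D"],(d>0).mean())
    hsv=cv2.cvtColor(p,cv2.COLOR_RGB2HSV); m=((hsv[...,0]<6)|(hsv[...,0]>174))&(hsv[...,1]>150)&(hsv[...,2]>70)
    c=cloud(n,d,m);print(m.sum());
    if len(c):print(np.percentile(c,[2,25,50,75,98],axis=0).round(3))
E
```

```text
{'time': np.float64(0.0), 'q': array([-1.39 ,  0.418, -0.01 ,  1.614,  0.005,  1.111, -0.053]), 'dq': array([-0.001,  0.001,  0.   ,  0.002,  0.   ,  0.001,  0.001]), 'joint_efforts': array([-0.0000e+00, -8.6444e+01,  6.7900e-01, -4.3491e+01,  1.9000e-02,
        7.0000e-03, -0.0000e+00]), 'tool_pos': array([0.138, 0.609, 0.231]), 'tool_rot': array([ 0.111,  0.994, -0.001, -0.   ]), 'ft_force': array([ 0.067, -0.013,  0.359]), 'ft_torque': array([ 0.003,  0.009, -0.006]), 'finger_force': np.float64(0.0), 'opening': np.float64(0.085)}
top [ 2.55612938e-01 -7.13914459e-04  1.47208263e+00] [-0.0649257  0.         0.         0.         0.       ] 0.9961954752604166
63358
[[-0.028 -0.818 -0.007]
 [ 0.142 -0.613 -0.002]
 [ 0.357 -0.264  0.   ]
 [ 0.703  0.467  0.002]
 [ 0.954  0.816  0.007]]
side [-0.05408173 -0.64012997  0.77533951] [-0.06638252  0.          0.          0.          0.        ] 0.9959971110026041
43753
[[-0.165 -0.708 -0.004]
 [ 0.175 -0.396 -0.002]
 [ 0.307 -0.22  -0.001]
 [ 0.603  0.024  0.   ]
 [ 0.914  0.772  0.003]]
```

View pics/top0.png

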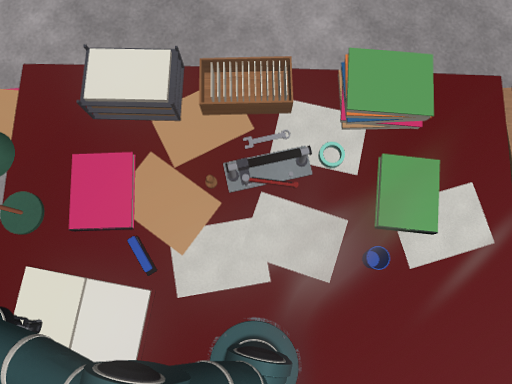

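View pics/side0.png

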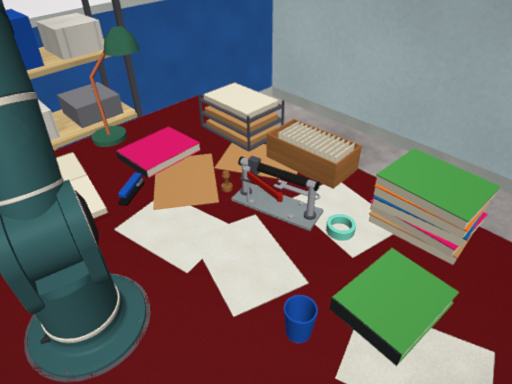

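The top view shows the handle at about (268,168): the bar runs from (225,165) to (311,150) and the red lever is on the robot's side, from its pivot at (245,178) to its free end at (297,184). The stamp is at (211,181), the tape at (332,154), and the side view agrees.

```bash
python3 - <<'E'
from h import *
out=[]
for n in("top","side"):
    z=np.load(n+".npz");p,d=z["p"],z["d"]
    hsv=cv2.cvtColor(p,cv2.COLOR_RGB2HSV).astype(int)
    i,_,_=cam(n)
    v,u=np.mgrid[0:384,0:512]; o,r=ray(n,np.c_[u.ravel(),v.ravel()]); P=(o+r*d.ravel()[:,None]).reshape(384,512,3)
    roi=(P[...,0]>.3)&(P[...,0]<.75)&(P[...,1]>-.25)&(P[...,1]<.2)&(P[...,2]>.09)&(P[...,2]<.19)
    red=((hsv[...,0]<8)|(hsv[...,0]>172))&(hsv[...,1]>140)&roi
    blk=roi&(hsv[...,2]<50)
    for nm,m in(("red",red),("blk",blk)):
        m=m.astype(np.uint8);k,l,st,c=cv2.connectedComponentsWithStats(m)
        for j in range(1,k):
            if st[j,4]<25:continue
            q=P[l==j]; px=np.c_[u[l==j],v[l==j]]
            vx,vy,_,_=cv2.fitLine(q[:,:2].astype(np.float32),cv2.DIST_L2,0,.01,.01)[:4].ravel()
            e=q[:,:2]@[vx,vy]
            print(n,nm,st[j],"mean",q.mean(0).round(4),"z",np.percentile(q[:,2],[5,50,95]).round(3),"dir",round(vx,3),round(vy,3),"ends",q[e.argmin()].round(3),q[e.argmax()].round(3),
              "minrect",[np.round(t,1) for t in cv2.minAreaRect(px.astype(np.float32))])
    # plate
    g=(P[...,2]>.006)&(P[...,2]<.03)&(hsv[...,1]<60)&(P[...,0]>.4)&(P[...,0]<.7)&(P[...,1]>-.17)&(P[...,1]<.15)
    q=P[g];print(n,"plate",g.sum(),np.median(q[:,2]),cv2.minAreaRect(q[:,:2].astype(np.float32)))
    a=p[110:220,180:370] if n=="top" else p[140:260,200:370]
    cv2.imwrite(f"pics/{n}c.png",cv2.resize(a[:,:,::-1],None,fx=4,fy=4,interpolation=cv2.INTER_CUBIC))
E
```

```text
top red [249 178  50  11 207] mean [ 0.5439 -0.0504  0.14  ] z [0.128 0.141 0.145] dir 0.11 0.994 ends [ 0.538 -0.119  0.14 ] [0.549 0.027 0.139] minrect [array([273.5, 182.7]), array([49.3,  6.1]), np.float64(5.9)]
top blk [242 149  59  20 429] mean [ 0.6198 -0.0439  0.1413] z [0.135 0.142 0.147] dir 0.253 -0.968 ends [0.586 0.049 0.15 ] [ 0.642 -0.124  0.144] minrect [array([270.8, 158.2]), array([ 8.4, 60.1]), np.float64(77.5)]
top plate 1518 0.011992823804067854 ((0.5492203235626221, -0.015894338488578796), (0.2972009479999542, 0.3077365458011627), 0.23114711046218872)
side red [247 171  36  31 317] mean [ 0.5427 -0.0512  0.1344] z [0.122 0.137 0.142] dir 0.101 0.995 ends [ 0.536 -0.119  0.136] [0.551 0.031 0.129] minrect [array([264.3, 185.6]), array([43.9,  9.1]), np.float64(35.5)]
side blk [257 163  51  24 419] mean [ 0.6152 -0.0516  0.1356] z [0.124 0.137 0.143] dir 0.249 -0.968 ends [0.599 0.034 0.14 ] [ 0.627 -0.128  0.135] minrect [array([281.8, 174.2]), array([51.5,  8.9]), np.float64(18.4)]
side blk [314 182   6   9  26] mean [ 0.6435 -0.1553  0.1344] z [0.125 0.135 0.143] dir 0.996 0.09 ends [ 0.636 -0.153  0.126] [ 0.657 -0.154  0.137] minrect [array([316.3, 185.9]), array([2.8, 8.5]), np.float64(21.8)]
side plate 1649 0.01142347890149753 ((0.6369531154632568, -0.023457691073417664), (0.14422211050987244, 0.2821985185146332), 14.23287296295166)
```

View pics/topc.png

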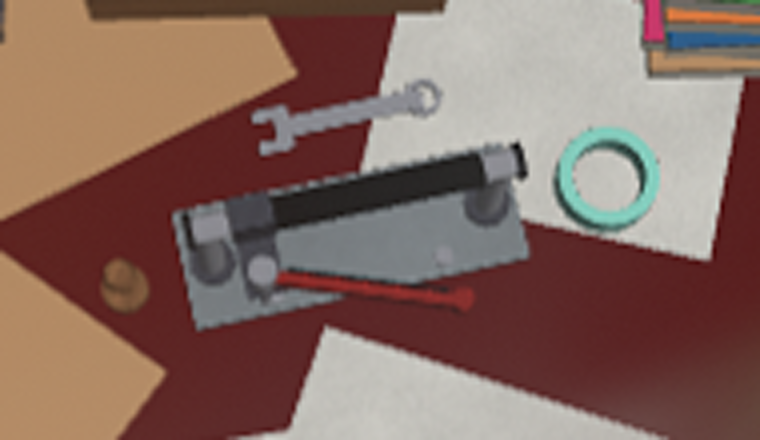

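View pics/sidec.png

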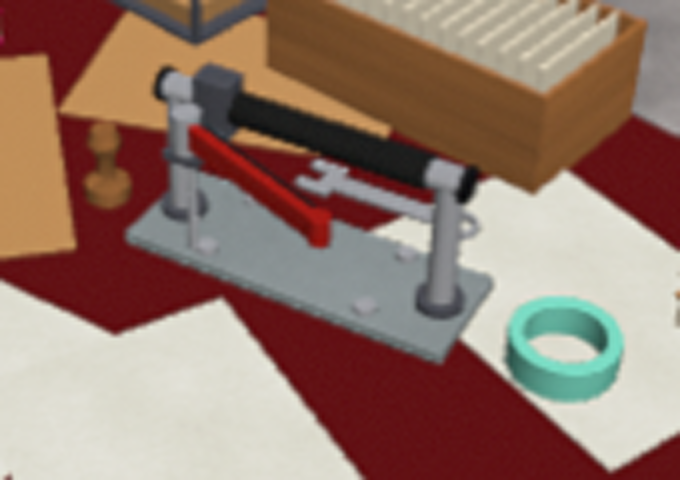

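The zoomed crops confirm the layout. Depth gives a lever rest yaw of about -0.10 and a bar yaw of about 0.25, so the pivot is near (0.554, 0.038). The press point goes from (0.537, -0.071) at rest to (0.576, -0.070) at the stop, so I push along about world +x with closed fingers.

>>> {"name": "drive_tool", "arguments": {"xyz": [[-20,-24.5,0],[-20,-24.5,0],[-20,-24.5,0],[-20,-24.5,0],[-20,-24.5,0],[-20,-24.5,0],[-20,-24.5,0],[-20,-24.5,0]], "rotation": [[0,0,0],[0,0,0],[0,0,0],[0,0,0],[0,0,0],[0,0,0],[0,0,0],[0,0,0]], "fingers": [0,0,0,0,0,0,0,0], "grip_force": 40}}

```text
time: 0.77
tool_pos: [0.2512, 0.3814, 0.2311]
tool_rot: [0.111, 0.994, -0.0, -0.0]
ft_force: [1.1, -0.4, -0.2]
opening: -0.0005
finger_force: 0.0
```

>>> {"name": "drive_tool", "arguments": {"xyz": [[-20,-24.5,0],[-20,-24.5,0],[-20,-24.5,0],[-20,-24.5,0],[-20,-24.5,0],[-20,-24.5,0],[-20,-24.5,0],[-20,-24.5,0]], "rotation": [[0,0,0],[0,0,0],[0,0,0],[0,0,0],[0,0,0],[0,0,0],[0,0,0],[0,0,0]], "fingers": [0,0,0,0,0,0,0,0]}}

```text
time: 1.43
tool_pos: [0.3638, 0.155, 0.2313]
tool_rot: [0.111, 0.994, 0.0, -0.0]
ft_force: [0.4, 1.0, 0.1]
opening: -0.0001
finger_force: 0.0
```

>>> {"name": "drive_tool", "arguments": {"xyz": [[-20,-24.5,0],[-20,-24.5,0],[-20,-24.5,0],[-20,-24.5,0],[-19,-24.5,0],[-19,-24.5,0],[-18,-24.5,0],[-18,-24.5,0]], "rotation": [[0,0,0],[0,0,0],[0,0,0],[0,0,0],[0,0,0],[0,0,0],[0,0,0],[0,0,0]], "fingers": [0,0,0,0,0,0,0,0]}}

```text
time: 2.1
tool_pos: [0.4707, -0.0701, 0.2313]
tool_rot: [0.111, 0.994, -0.0, 0.0]
ft_force: [1.2, 0.8, 0.4]
opening: 0.0002
finger_force: 0.0
```

>>> {"name": "drive_tool", "arguments": {"xyz": [[0,0,0],[0,0,0],[0,0,0],[0,0,0],[0,0,0],[0,0,0]], "rotation": [[0,0,-5],[0,0,-5],[0,0,-5],[0,0,-6],[0,0,-6],[0,0,0]], "fingers": [0,0,0,0,0,0]}}

```text
time: 2.6
tool_pos: [0.4703, -0.0687, 0.2312]
tool_rot: [-0.127, 0.992, -0.0, -0.0]
ft_force: [0.6, -0.5, 0.7]
opening: 0.0002
finger_force: 0.0
```

```bash
python3 - <<'E'
from h import *
from scipy.spatial.transform import Rotation as Ro
s=robot.read_state();p,d=robot.capture("wrist");cv2.imwrite("pics/w1.png",p[:,:,::-1])
i,K,D=cam("wrist");T=np.array(i["tool_from_camera"]);R=Ro.from_quat(s["tool_rot"]).as_matrix()
v,u=np.mgrid[0:384,0:512];c=cv2.undistortPoints(np.c_[u.ravel(),v.ravel()].astype(float).reshape(-1,1,2),K,D).reshape(-1,2)
P=np.c_[c,np.ones(len(c))]*d.reshape(-1,1);P=(P@T[:3,:3].T+T[:3,3])@R.T+s["tool_pos"];P=P.reshape(384,512,3)
h=cv2.cvtColor(p,cv2.COLOR_RGB2HSV).astype(int)
m=((h[...,0]<8)|(h[...,0]>172))&(h[...,1]>140)&(P[...,2]>.1)&(P[...,2]<.16)&(d>0)
q=P[m];print(m.sum(),q.mean(0),np.percentile(q,[1,50,99],axis=0).round(4))
t=q[q[:,2]>.138];print(len(t))
l=cv2.fitLine(t[:,:2].astype(np.float32),cv2.DIST_L2,0,.01,.01).ravel();print(l)
dr=l[:2]*np.sign(l[1]);e=t[:,:2]@dr;n=np.array([dr[1],-dr[0]]);w=(t[:,:2]-l[2:])@n
print("yaw",np.arctan2(-dr[0],dr[1]),"tip",t[e.argmin()],"width",np.percentile(w,[1,99]))
tip=l[2:]+dr*(e.min()-l[2:]@dr);pv=tip+dr*.159;print("pivot",pv,"press rest",pv-dr*.11-n*.006)
E
```

```text
1209 [ 0.5396847  -0.09621219  0.13591452] [[ 0.5326 -0.1183  0.1209]
 [ 0.5382 -0.1008  0.1397]
 [ 0.5491  0.0017  0.1428]]
679
[ 0.05957134  0.9982241   0.5403566  -0.10203422]
yaw -0.059606623 tip [ 0.53836403 -0.11898566  0.14057357] width [-0.00699319  0.00832053]
pivot [0.54881332 0.03967362] press rest [ 0.53627113 -0.0697736 ]
```

View pics/w1.png

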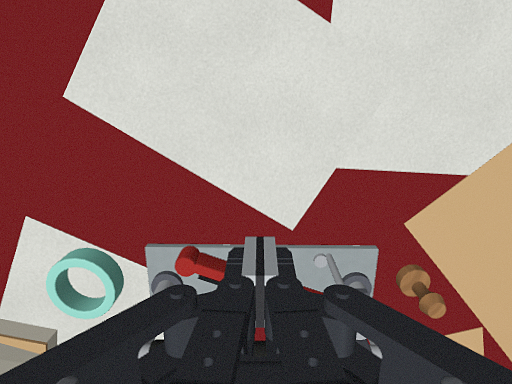

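The wrist view shows the closed fingers at (260,250) standing in front of the lever, whose knob is at (188,262). The press point is confirmed at about (0.536, -0.070). Descending in front of it.

>>> {"name": "drive_tool", "arguments": {"xyz": [[0,0,25],[0,0,25],[0,0,25],[0,0,25],[0,0,17],[0,0,0]], "rotation": [[0,0,0],[0,0,0],[0,0,0],[0,0,0],[0,0,0],[0,0,0]], "fingers": [0,0,0,0,0,0]}}

```text
time: 3.15
tool_pos: [0.4687, -0.0686, 0.1116]
tool_rot: [-0.122, 0.993, -0.0, -0.002]
ft_force: [-0.8, -0.3, -0.3]
opening: 0.0002
finger_force: 0.0
```

>>> {"name": "drive_tool", "arguments": {"xyz": [[-8.5,-2,0],[-8.5,-2,0],[-8.5,-2,0],[-8.5,-2,0],[-6,-1.5,0],[0,0,0]], "rotation": [[0,0,0],[0,0,0],[0,0,0],[0,0,0],[0,0,0],[0,0,0]], "fingers": [0,0,0,0,0,0]}}

```text
time: 3.65
tool_pos: [0.5131, -0.068, 0.1147]
tool_rot: [-0.124, 0.992, -0.0, 0.001]
ft_force: [-0.1, 0.1, -0.9]
opening: 0.0002
finger_force: 0.0
```

>>> {"name": "drive_tool", "arguments": {"xyz": [[-4,-1,0],[-4,-1,0],[-4,-1,0],[0,0,0]], "rotation": [[0,0,0],[0,0,0],[0,0,0],[0,0,0]], "fingers": [0,0,0,0]}}

```text
time: 3.98
tool_pos: [0.5246, -0.0679, 0.1144]
tool_rot: [-0.124, 0.992, -0.0, 0.0]
ft_force: [-0.0, -0.1, -0.5]
opening: -0.0003
finger_force: 0.0
```

>>> {"name": "drive_tool", "arguments": {"xyz": [[-4,-1,0],[-4,-1,0],[0,0,0]], "rotation": [[0,0,0],[0,0,0],[0,0,0]], "fingers": [0,0,0]}}

```text
time: 4.23
tool_pos: [0.5324, -0.0682, 0.1142]
tool_rot: [-0.124, 0.992, -0.0, -0.0]
ft_force: [-3.2, -0.9, 1.5]
opening: -0.0002
finger_force: 1.7
```

>>> {"name": "drive_tool", "arguments": {"xyz": [[-4,-1,0],[-4,-1,0],[-4,-1,0],[-4,-1,0],[-4,-1,0],[0,0,0]], "rotation": [[0,0,0],[0,0,0],[0,0,0],[0,0,0],[0,0,0],[0,0,0]], "fingers": [0,0,0,0,0,0]}}

```text
time: 4.73
tool_pos: [0.5527, -0.0682, 0.1141]
tool_rot: [-0.124, 0.992, -0.0, -0.001]
ft_force: [-5.9, -1.9, 2.0]
opening: -0.0001
finger_force: 3.1
```

>>> {"name": "drive_tool", "arguments": {"xyz": [[-3,-0.7,0],[-3,-0.7,0],[0,0,0]], "rotation": [[0,0,0],[0,0,0],[0,0,0]], "fingers": [0,0,0]}}

```text
time: 4.98
tool_pos: [0.5586, -0.0677, 0.1141]
tool_rot: [-0.124, 0.992, 0.0, -0.001]
ft_force: [-6.7, 0.3, 2.4]
opening: 0.0002
finger_force: 3.4
```

>>> {"name": "drive_tool", "arguments": {"xyz": [[-1.5,-0.4,0],[-1.5,-0.4,0],[0,0,0]], "rotation": [[0,0,0],[0,0,0],[0,0,0]], "fingers": [0,0,0]}}

```text
time: 5.23
tool_pos: [0.5614, -0.0675, 0.1141]
tool_rot: [-0.124, 0.992, 0.0, -0.001]
ft_force: [-6.9, 1.5, 4.1]
opening: 0.0
finger_force: 3.6
```

>>> {"name": "drive_tool", "arguments": {"xyz": [[-1.5,-0.4,0],[0,0,0]], "rotation": [[0,0,0],[0,0,0]], "fingers": [0,0]}}

```text
time: 5.4
tool_pos: [0.5628, -0.0674, 0.114]
tool_rot: [-0.124, 0.992, 0.0, -0.001]
ft_force: [-7.2, 1.2, 3.7]
opening: -0.0002
finger_force: 3.6
```

>>> {"name": "drive_tool", "arguments": {"xyz": [[-1.0,-0.2,0],[0,0,0]], "rotation": [[0,0,0],[0,0,0]], "fingers": [0,0]}}

```text
time: 5.57
tool_pos: [0.5637, -0.0673, 0.114]
tool_rot: [-0.124, 0.992, 0.0, -0.001]
ft_force: [-7.7, 2.0, 2.8]
opening: 0.0001
finger_force: 3.7
```

>>> {"name": "drive_tool", "arguments": {"xyz": [[-1.0,-0.2,0],[0,0,0]], "rotation": [[0,0,0],[0,0,0]], "fingers": [0,0]}}

```text
time: 5.73
tool_pos: [0.5647, -0.0672, 0.1139]
tool_rot: [-0.124, 0.992, 0.001, -0.001]
ft_force: [-8.5, 2.7, 3.0]
opening: 0.0001
finger_force: 3.8
```

>>> {"name": "drive_tool", "arguments": {"xyz": [[-1.0,-0.2,0],[0,0,0]], "rotation": [[0,0,0],[0,0,0]], "fingers": [0,0]}}

```text
time: 5.9
tool_pos: [0.5656, -0.0671, 0.1139]
tool_rot: [-0.124, 0.992, 0.001, -0.001]
ft_force: [-8.3, 2.5, 2.9]
opening: -0.0001
finger_force: 3.9
```

>>> {"name": "drive_tool", "arguments": {"xyz": [[-0.7,-0.2,0],[0,0,0]], "rotation": [[0,0,0],[0,0,0]], "fingers": [0,0]}}

```text
time: 6.07
tool_pos: [0.5658, -0.0671, 0.1138]
tool_rot: [-0.124, 0.992, 0.001, -0.002]
ft_force: [-12.8, 3.4, 4.1]
opening: 0.0002
finger_force: 5.5
```

>>> {"name": "drive_tool", "arguments": {"xyz": [[-0.7,-0.2,0],[0,0,0]], "rotation": [[0,0,0],[0,0,0]], "fingers": [0,0]}}

```text
time: 6.23
tool_pos: [0.566, -0.0672, 0.1138]
tool_rot: [-0.124, 0.992, 0.001, -0.002]
ft_force: [-16.6, 2.8, 7.3]
opening: 0.0001
finger_force: 7.5
```

The force rises sharply at x = 0.566, where I predicted the stop. Holding here, then letting go.

>>> {"name": "drive_tool", "arguments": {"xyz": [[0,0,0],[0,0,0],[0,0,0],[0,0,0],[0,0,0],[0,0,0],[0,0,0]], "rotation": [[0,0,0],[0,0,0],[0,0,0],[0,0,0],[0,0,0],[0,0,0],[0,0,0]], "fingers": [0,0,0,0,0,0,0]}}

```text
time: 6.82
tool_pos: [0.566, -0.0672, 0.1138]
tool_rot: [-0.124, 0.992, 0.001, -0.002]
ft_force: [-16.8, 3.5, 8.1]
opening: -0.0
finger_force: 7.6
```

>>> {"name": "drive_tool", "arguments": {"xyz": [[8,2,0],[8,2,0],[8,2,0],[8,2,0],[8,2,0],[8,2,0],[0,0,0],[0,0,0]], "rotation": [[0,0,0],[0,0,0],[0,0,0],[0,0,0],[0,0,0],[0,0,0],[0,0,0],[0,0,0]], "fingers": [0,0,0,0,0,0,0,0]}}

```text
time: 7.48
tool_pos: [0.519, -0.0678, 0.1147]
tool_rot: [-0.124, 0.992, -0.0, 0.001]
ft_force: [0.5, 0.7, -0.6]
opening: 0.0
finger_force: 0.0
```

>>> {"name": "drive_tool", "arguments": {"xyz": [[0,0,0],[0,0,0],[0,0,0],[0,0,0]], "rotation": [[0,0,0],[0,0,0],[0,0,0],[0,0,0]], "fingers": [0,0,0,0]}}

```text
time: 7.82
tool_pos: [0.5189, -0.0679, 0.1143]
tool_rot: [-0.124, 0.992, -0.0, 0.0]
ft_force: [0.3, -0.9, 0.5]
opening: 0.0002
finger_force: 0.0
```

```bash
python3 - <<'E'
from h import *
p,d=robot.capture("side");a=p[140:260,200:370]
cv2.imwrite("pics/s2.png",cv2.resize(a[:,:,::-1],None,fx=4,fy=4))
E
```

```text
(no output)
```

View pics/s2.png

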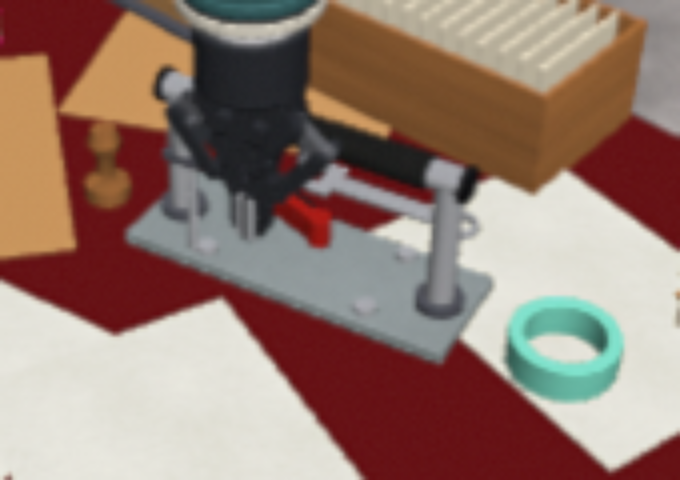

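The crop shows the lever tip back at (318,230), the same place as before, and the fingers clear of it. Now the second push, the same distance in.

>>> {"name": "drive_tool", "arguments": {"xyz": [[-5,-1.2,0],[-6,-1.5,0],[-6,-1.5,0],[-6,-1.5,0],[-6,-1.5,0],[-6,-1.5,0],[-5,-1.3,0],[0,0,0]], "rotation": [[0,0,0],[0,0,0],[0,0,0],[0,0,0],[0,0,0],[0,0,0],[0,0,0],[0,0,0]], "fingers": [0,0,0,0,0,0,0,0]}}

```text
time: 8.53
tool_pos: [0.5604, -0.0676, 0.114]
tool_rot: [-0.124, 0.992, 0.0, -0.001]
ft_force: [-7.3, 0.9, 4.2]
opening: -0.0003
finger_force: 3.5
```

>>> {"name": "drive_tool", "arguments": {"xyz": [[-2,-0.5,0],[-2,-0.5,0],[-1.5,-0.4,0],[-1.5,-0.3,0],[-0.5,-0.1,0],[0,0,0],[0,0,0],[0,0,0]], "rotation": [[0,0,0],[0,0,0],[0,0,0],[0,0,0],[0,0,0],[0,0,0],[0,0,0],[0,0,0]], "fingers": [0,0,0,0,0,0,0,0]}}

```text
time: 9.2
tool_pos: [0.566, -0.0672, 0.1136]
tool_rot: [-0.124, 0.992, 0.001, -0.002]
ft_force: [-16.5, 2.8, 7.1]
opening: 0.0004
finger_force: 7.5
```

>>> {"name": "drive_tool", "arguments": {"xyz": [[0,0,0],[0,0,0],[0,0,0],[0,0,0],[0,0,0],[0,0,0]], "rotation": [[0,0,0],[0,0,0],[0,0,0],[0,0,0],[0,0,0],[0,0,0]], "fingers": [0,0,0,0,0,0]}}

```text
time: 9.7
tool_pos: [0.566, -0.0672, 0.1136]
tool_rot: [-0.124, 0.992, 0.001, -0.002]
ft_force: [-16.2, 2.6, 7.4]
opening: -0.0002
finger_force: 7.5
```

```bash
python3 -c "
from rig import robot
print(robot.read_state()['ft_force']);print(robot.hand_in())"
```

```text
[-16.23388835   2.62209263   7.44854581]
the job is handed in; nothing more can be done
None
```

I pushed the lever in to its stop, held it, let it spring fully back out, then pushed it in again and handed in at 9.7 s while holding it there with about 18 N; no verdict was returned.

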